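# Open the interlocked bench air valves

## Task

Put the bench air box into use. Swing the long isolator lever counter-clockwise (seen from above) by its upright post until you feel it come up against its stop; only there does the interlock free the short selector lever, which you then swing counter-clockwise fully home against its own stop. Do not force either lever (no more than about 15 N at its post), leave both where they end, let go, and leave the bottle, the dish and the eraser beside the box alone.

Things in the scene. Friction and masses are not known exactly. Their poses are not given: they have to be found in the camera images.
- valve_block: fixed grey box with an aluminium top, 165 (x) x 270 (y) x 55 mm high, two brass hose tails on its back (+x) face; origin at the centre of its underside, x points to its back, y to its left end as seen from the robot, z up. It is turned by up to 0.35 rad.
- isolator_bonnet: fixed brass collar, 52 mm wide, 12 mm high, on the box at box x 0, y +60 mm: bearing of the long isolator lever and the hidden interlock cam. Origin on the spindle axis at the top of the box. The selector is freed only when the isolator stands within about 0.045 rad of its stop (4 mm at the post). More than 1.6 N m against the stop, beyond friction (18 N at the post), spoils the works.
- selector_bonnet: fixed brass collar like the other, at box x 0, y -60 mm: bearing of the short selector lever. Origin on the spindle axis at the top of the box. More than 1.6 N m against its stop or against the closed interlock, beyond friction (25 N at the post), spoils the works.
- isolator_hub (a point): point on the isolator's vertical spindle axis, 102 mm above the table. From the start, back-left over the box, the lever turns counter-clockwise by 1.1 to 1.6 rad to its stop, pointing about to box +y. Its clamping on the spindle differs by up to 0.3 rad either way and cannot be seen, so the stop is found only by feel: there the resistance rises sharply. It stays where it is left.
- isolator_grip (a point): where to grip the long (isolator) lever: on the axis of the upright black post at its end, 90 mm from its spindle, 102 mm above the table. The post, a sleeve that revolves freely, is 16 mm thick and stands 85 to 122 mm above the table on a 19 mm steel ring; the flat lever bar below is 14 mm wide, its top 80 mm above the table. It turns with about 4.5 N at the post (0.4 N m of friction).
- selector_hub (a point): point on the selector's spindle axis (vertical), at the height to grip the post, 102 mm above the table
- selector_grip (a point): where to grip the short (selector) lever: on the axis of the upright black post at its end, 65 mm from its spindle, 102 mm above the table. Same freely revolving post, 16 mm thick, 85 to 122 mm above the table, on a narrow neck.
- selector (a joint): angle of the selector lever, rad: 0 when it points to the robot side of the box (box -x); grows counter-clockwise from above, to 1.57 at its stop, pointing to box -y. It is locked near 0.06 until the isolator is home; then it turns with about 3 N at the post (0.2 N m of friction) and stays where it is left.
- bottle: clear glass reagent bottle, 52 mm wide, 88 mm high, bystander behind the box's right half; origin at the centre of its underside
- dish: open glass petri dish, 57 mm wide, 13 mm high, bystander in front of and left of the box; origin at the centre of its underside
- eraser: small eraser in a sleeve, 21 x 42 x 13 mm, bystander in front of the box; origin at the centre of its underside

How it is judged:
On the way:
1. the isolator lever is swung round to the box's left while the selector is still shut (y of isolator_grip in the frame of valve_block above 0.143 m and value of joint selector below 0.3 rad), for 0.2 s.
At the end, for the whole second after the job is handed in: the selector lever stands at its stop (at least 1.49 rad) and still, and the isolator lever stands on the box's left (post more than 143 mm to the left of the box's centre) (value of joint selector above 1.49 rad and y of isolator_grip in the frame of valve_block above 0.143 m and velocity of joint selector between -0.05 and 0.05 rad/s); the robot touches nothing.
It fails at once if the isolator lever was forced against its stop (more than 1.6 N m) (contact force between isolator_bonnet and valve_block above 36 N).
It fails at once if the selector lever was forced against its stop (more than 1.6 N m) (contact force between selector_bonnet and valve_block above 36 N).
It fails at once if the selector was forced against the closed interlock (more than 1.6 N m) (contact force between selector_bonnet and isolator_bonnet above 20 N).
It fails at once if a bystander was moved (distance of any of bottle, dish, eraser from where it was at the start of the episode above 0.02 m).
It also fails if it takes over 70 s, if anything falls off the work surface, if the arm or the gripper's body presses on something with over 40 N, if the wrist force passes 120 N, or if a joint passes its speed limit or range.

## Robot

A 6-joint arm with a two-finger parallel gripper is mounted at the origin on a cart in front of the work surface, level with it; the furniture and walls round the work are solid. World frame = base frame: x ahead of the robot, y to its left, z up, the work surface at z = 0. Lengths are in m, angles in rad, forces in N, time in s.
With the tool pointing down it reaches from about 0.35 to 0.775 m from the base axis. Payload 5.5 kg.
Tool frame: the origin (TCP) lies at the very end of the fingers, on their centre line; the grasp point (between the pads) lies manip.hold_point_z behind it (manip.hold_point_z is the distance from the TCP to the grasp point, in m); z points along the fingers, y is the line along which they close (so a half turn about z gives the same grasp; the last joint's range is limited). The gripper opens to 85 mm and grips with 20 to 120 N. Pads are 22 mm wide; open, the fingers measure 114 mm over their backs; the gripper's body (76 mm by 85 mm) begins 54 mm behind the grasp point. The pads swing forward as they close: fully open they stand 13 mm farther back than shut.
Start: joints at [-1.396, 0.313, 0.046, 1.304, 0, 1.431], TCP at [0.178, -0.547, 0.231] pointing down, gripper open.
Joint ranges: [-2.76, 2.76], [-0.86, 1.69], [-1.03, 1.26], [-2.2, 2.34], [-1.47, 1.5], [-3.14, 3.14]. Speed limits (rad/s): [2.57, 2.57, 3.14, 3.14, 3.14, 3.14].

## Interface

Orientations are given as a unit quaternion [w, x, y, z].
In Python, from plant import get_state, capture, manip gives the robot as it stands.
- The arm moves only by the tool step_arm, never from a script. Its argument "rows" is a list of rows, each a list of 5 numbers: the shift along the tool's x, y, z in cm, then the turn about the tool's z in rad, then the finger opening in cm, from 0 to 8.54. A call has 1 to 8 rows; each row shifts and turns the commanded pose from where the row before left it, along the tool's axes as they then stand; what a row does not reach is not made up. A row lasts 1/12 s, in which the tool goes at most 41.7 mm and 7.16 degrees, less where a joint would pass 70% of its speed; a pose out of reach is approached as far as the arm can. A call with a gripper value outside its range is refused whole. The fingers move at their own pace and stop on an object; the grip force is fixed at half the most. Time passes only in rows, so rows that do not move let the fingers close. It gives the time, the measured TCP pose, the force, the opening and the grip force at its end, in the units of the state.
- get_state(): the state, without advancing time (a new reading comes with each control period).
- capture(name): name is "side" or "top"; returns a dict with "color" (400x640x3 uint8, red, green, blue), "depth" (400x640 float32, m along the optical axis (not along the pixel's ray), 0 where there is no reading), "vertical_fov" (degrees; the focal length in pixels is half the picture's height over the tangent of half this angle, whatever the lens; pixels are square), "cx", "cy" (the principal point, pixels), "camera_from_world" (4x4, takes a point from world to camera coordinates). Camera axes: x right, y up, looking along -z (the intrinsics and any distortion apply to the point x, -y, -z); pixel columns grow to the right and rows downward; lengths in m; the calibration is good to about 2 mm. A picture is of the moment at which its call begins.
- manip.hand_in(): hands the job in; it is judged then, once.
The state is a dict: "time_s": time; "joint_pos": joint angles; "joint_vel": joint speeds; "effort": joint torques, N m; "eef_pos": TCP position; "tool_rot": TCP orientation; "force": force on the tool from outside, world axes, zero at the start; "ft_torque": the same for the moment, N m; "opening": opening from 0.0 (shut) to 1.0 (fully open); "finger_force": force on a finger pad.
Only numpy, scipy, OpenCV 4.12 (cv2) and the standard library are available. Lean on these libraries where they do the work, as an engineer would, in place of code of your own. Each camera call takes 0.05 s, during which the arm holds its last target. There are 200 camera calls.

## Working session

There is one attempt and no reset: what is moved stays moved. The work goes in short steps, Python scripts to look and compute and a tool call to move; the robot and the scene stay as the last step left them, time stands still between calls to the robot, and variables do not carry over. Pictures are saved under pics/ and viewed, at most 10 in all, crops included, and the job is handed in when it is done.

Besides the shell and the picture viewer there is one more tool, called as name(argument=value, ...) on one line, values as JSON. step_arm: Moves the arm, as the interface text tells. Its arguments: {"type":"object","properties":{"rows":{"type":"array"}},"required":["rows"]}

```bash
mkdir -p pics; cat > h.py <<'E'
import numpy as np, cv2
from plant import get_state, capture, manip
def ray(c,u,v):
    f=200/np.tan(np.radians(c["vertical_fov"])/2)
    T=np.linalg.inv(c["camera_from_world"])
    d=T[:3,:3]@np.array([(u-c["cx"])/f,-(v-c["cy"])/f,-1.])
    return T[:3,3],d
def onz(c,u,v,z):
    o,d=ray(c,u,v); return o+d*(z-o[2])/d[2]
def px(c,p):
    f=200/np.tan(np.radians(c["vertical_fov"])/2)
    q=c["camera_from_world"]@np.append(p,1); return c["cx"]+f*q[0]/-q[2], c["cy"]-f*q[1]/-q[2]
def cloud(c):
    f=200/np.tan(np.radians(c["vertical_fov"])/2)
    v,u=np.mgrid[:400,:640]; D=c["depth"]
    P=np.stack([(u-c["cx"])/f*D,-(v-c["cy"])/f*D,-D],-1)
    T=np.linalg.inv(c["camera_from_world"]); return P@T[:3,:3].T+T[:3,3]
E
python3 - <<'E'
from h import *
for n in("top","side"):
    c=capture(n); cv2.imwrite(f"pics/{n}0.png",c["color"][:,:,::-1]); print(n,{k:v for k,v in c.items() if k not in("color","depth")})
    np.save(n+"0.npy",c,allow_pickle=True)
print(get_state(),manip.hold_point_z)
E
```

```text
top {'vertical_fov': 45.12594625625512, 'cx': 324.79609376308224, 'cy': 201.82396761633487, 'camera_from_world': array([[-0.02804396, -0.999588  , -0.00611237, -0.02541071],
       [ 0.99464171, -0.02851284,  0.09937243, -0.5800884 ],
       [-0.09950577, -0.00329282,  0.99503154, -0.97842054],
       [ 0.        ,  0.        ,  0.        ,  1.        ]])}
side {'vertical_fov': 56.437451474135514, 'cx': 318.79373860615107, 'cy': 202.80048286012843, 'camera_from_world': array([[-0.99964071, -0.02674945, -0.00170831,  0.58186152],
       [ 0.01414012, -0.58042072,  0.81419398, -0.10427339],
       [-0.02277078,  0.8138773 ,  0.58059042, -0.83906411],
       [ 0.        ,  0.        ,  0.        ,  1.        ]])}
{'time_s': 0.1, 'joint_pos': array([-1.39559664e+00,  3.13950728e-01,  4.50866618e-02,  1.30356608e+00,
       -4.55360788e-06,  1.43122465e+00]), 'joint_vel': array([-2.81242357e-04, -2.18639780e-03,  3.17178148e-03,  3.24279323e-05,
        2.07422488e-04, -4.71698441e-04]), 'effort': array([ 2.77545420e-03, -4.81724167e+01,  2.99244189e+01,  1.26140282e-02,
       -1.26677937e-04, -2.03814118e-06]), 'eef_pos': array([ 0.17794644, -0.54630608,  0.23048113]), 'tool_rot': array([-8.16740844e-04,  9.87640088e-01,  1.56736689e-01, -1.68281300e-05]), 'force': array([ 0.00919473,  0.44650419, -0.09006972]), 'ft_torque': array([ 0.01019647,  0.02874867, -0.05664772]), 'finger_force': 0.0, 'opening': 1.001640503340083} 0.0187
```

View pics/top0.png

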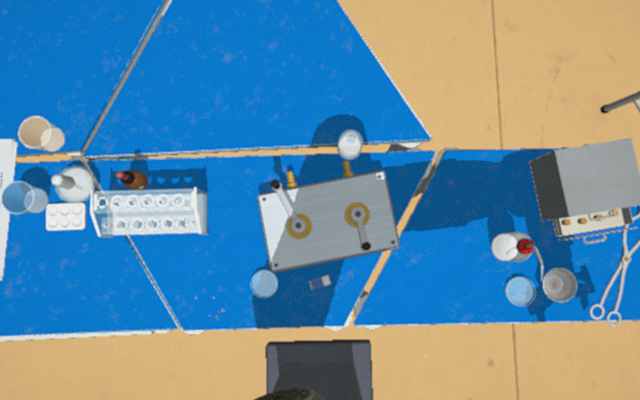

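View pics/side0.png

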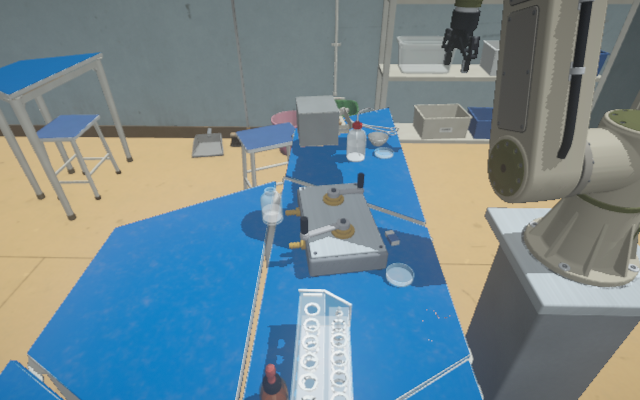

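The top view shows box corners near (262,196), (383,172), (397,244), (275,270). The brass collars are near (299,225) and (357,214), and the posts near (275,184) and (366,246). The side view shows the posts at (304,225) and (361,180). Next I'll measure these.

```bash
cat > m.py <<'E'
from h import *
def comps(mask,lo=15):
    n,l,s,ce=cv2.connectedComponentsWithStats(mask.astype(np.uint8)); return [(s[i].tolist(),ce[i].round(1)) for i in range(1,n) if s[i][4]>=lo]
def frame(c):
    hsv=cv2.cvtColor(c["color"],cv2.COLOR_RGB2HSV); H,S,V=[hsv[...,i].astype(int) for i in range(3)]
    roi=np.zeros((400,640),bool); roi[140:300,225:430]=1
    return H,S,V,roi
E
python3 - <<'E'
from m import *
c=np.load("top0.npy",allow_pickle=True).item()
H,S,V,roi=frame(c)
W=cloud(c)
print("brass")
for s,ce in comps(roi&(H>12)&(H<32)&(S>90)&(V>60),30): print(s,ce,onz(c,*ce,.067).round(4))
print("dark")
for s,ce in comps(roi&(V<50),8): print(s,ce,onz(c,*ce,.12).round(4),W[int(ce[1]),int(ce[0])].round(3))
box=roi&(S<60)&(V>90)&(abs(W[...,2]-.055)<.012)
box=cv2.morphologyEx(box.astype(np.uint8),cv2.MORPH_OPEN,np.ones((5,5)))
k=max(cv2.findContours(box,0,2)[0],key=cv2.contourArea)
r=cv2.minAreaRect(k)
P=np.array([onz(c,*q,.055) for q in cv2.boxPoints(r)]);print(P.round(4),P.mean(0).round(4),[np.linalg.norm(P[i]-P[i-1]).round(4) for i in range(4)])
for n,u,v in(("bottle",349,140),("dish",264,283),("eraser",320,283)):print(n,onz(c,u,v,.03).round(3))
s=np.load("side0.npy",allow_pickle=True).item()
sr=s["color"].max(2)<50
sr[:170]=0;sr[250:]=0;sr[:,:280]=0;sr[:,380:]=0
for st,ce in comps(sr,8):print("side",st,ce,onz(s,*ce,.1).round(4))
E
```

```text
brass
[417, 142, 13, 8, 72] [424.3 146.2] [ 0.6832 -0.2474  0.067 ]
[361, 145, 30, 7, 185] [375. 148.] [ 0.6824 -0.1471  0.067 ]
[225, 147, 113, 9, 526] [286.8 151.4] [0.6806 0.0324 0.067 ]
[343, 161, 10, 16, 87] [346.8 169.4] [ 0.64   -0.0884  0.067 ]
[287, 172, 10, 16, 98] [290.9 180.2] [0.6212 0.0253 0.067 ]
[397, 193, 25, 43, 268] [407.5 213.3] [ 0.5474 -0.2072  0.067 ]
[345, 203, 25, 24, 236] [356.  213.6] [ 0.5498 -0.1039  0.067 ]
[287, 214, 24, 25, 250] [299.6 227.2] [0.5257 0.0099 0.067 ]
[365, 250, 26, 43, 249] [376.9 270.4] [ 0.4357 -0.1414  0.067 ]
dark
[272, 181, 7, 7, 31] [275.  183.9] [0.6071 0.052  0.12  ] [0.609 0.052 0.118]
[363, 243, 7, 6, 35] [365.9 245.7] [ 0.4848 -0.1172  0.12  ] [ 0.486 -0.115  0.122]
[[ 0.5963  0.0986  0.055 ]
 [ 0.6398 -0.1663  0.055 ]
 [ 0.4799 -0.1901  0.055 ]
 [ 0.4377  0.0706  0.055 ]] [ 0.5384 -0.0468  0.055 ] [np.float64(0.161), np.float64(0.2685), np.float64(0.1616), np.float64(0.2641)]
bottle [ 0.709 -0.097  0.03 ]
dish [0.415 0.088 0.03 ]
eraser [ 0.412 -0.027  0.03 ]
```

```bash
cat >> h.py <<'E'
def psi():
    w,x,y,z=get_state()["tool_rot"]; return 2*np.arctan2(y,x)%(2*np.pi)
def to(p,ps):  # total shift in tool axes (cm, current orientation) and turn about tool z
    s=get_state(); a=psi(); d=100*(np.array(p)-s["eef_pos"])
    t=(a-ps+np.pi)%(2*np.pi)-np.pi
    print("shift",np.round([d[0]*np.cos(a)+d[1]*np.sin(a), d[0]*np.sin(a)-d[1]*np.cos(a), -d[2]],2),"turn",round(t,3),"psi",round(a,3),"F",s["force"].round(1))
E
python3 - <<'E'
from h import *
to([.607,.052,.20],.468)
E
```

```text
shift [ 59.32 -43.61   3.05] turn -0.153 psi 0.315 F [ 0.   0.4 -0.1]
```

step_arm(rows=[[2.47,-1.82,0.1,0,5],[2.47,-1.82,0.1,0,5],[2.47,-1.82,0.1,0,5],[2.47,-1.82,0.1,0,5],[2.47,-1.82,0.1,0,5],[2.47,-1.82,0.1,0,5],[2.47,-1.82,0.1,0,5],[2.47,-1.82,0.1,0,5]])

```text
time_s: 0.77
eef_pos: [0.3213, -0.3456, 0.2229]
tool_rot: [-0.0, 0.988, 0.157, -0.0]
force: [1.0, -1.0, -0.1]
opening: 0.585
finger_force: 0.0
```

step_arm(rows=[[2.47,-1.82,0.1,0,5],[2.47,-1.82,0.1,0,5],[2.47,-1.82,0.1,0,5],[2.47,-1.82,0.1,0,5],[2.47,-1.82,0.1,0,5],[2.47,-1.82,0.1,0,5],[2.47,-1.82,0.1,0,5],[2.47,-1.82,0.1,0,5]])

```text
time_s: 1.43
eef_pos: [0.464, -0.146, 0.215]
tool_rot: [-0.0, 0.988, 0.157, -0.0]
force: [0.0, -0.1, -0.1]
opening: 0.585
finger_force: 0.0
```

```bash
python3 - <<'E'
from h import *
to([.607,.052,.20],.468)
s=get_state();print(s["eef_pos"],s["opening"])
E
```

```text
shift [ 19.72 -14.4    1.5 ] turn -0.153 psi 0.315 F [ 0.  -0.1 -0.1]
[ 0.46404168 -0.14600643  0.21495605] 0.5853787196002227
```

step_arm(rows=[[2.46,-1.8,0.2,0,5],[2.46,-1.8,0.2,0,5],[2.46,-1.8,0.2,0,5],[2.46,-1.8,0.2,0,5],[2.46,-1.8,0.2,0,5],[2.46,-1.8,0.2,0,5],[2.46,-1.8,0.2,0,5],[2.46,-1.8,0.2,0,5]])

```text
time_s: 2.1
eef_pos: [0.6065, 0.0518, 0.1986]
tool_rot: [-0.0, 0.988, 0.157, -0.001]
force: [-0.1, -1.1, 0.3]
opening: 0.588
finger_force: 0.0
```

step_arm(rows=[[0,0,0,-0.075,4],[0,0,0,-0.075,4],[0,0,0,0,4],[0,0,0,0,4]])

```text
time_s: 2.43
eef_pos: [0.6059, 0.0505, 0.1987]
tool_rot: [-0.0, 0.973, 0.229, -0.001]
force: [-0.7, 0.3, -0.2]
opening: 0.47
finger_force: 0.0
```

```bash
python3 - <<'E'
from h import *
to([.608,.052,.088],.468)
s=get_state();print(s["eef_pos"],s["opening"],s["joint_pos"])
for n in("side","top"):
    c=capture(n)
    u,v=px(c,s["eef_pos"]);print(n,u,v)
    if n=="side":
        im=c["color"][110:290,230:440,::-1]; cv2.imwrite("pics/s1.png",cv2.resize(im,None,fx=3,fy=3))
E
```

```text
shift [ 0.26 -0.04 11.07] turn -0.005 psi 0.463 F [-0.7  0.3 -0.2]
[0.6058755  0.0504809  0.19867289] 0.4703013608645652 [-4.87792427e-02  3.88818331e-01  7.47533843e-02  1.25789664e+00
 -1.22312144e-04  2.62980520e+00]
side 305.15442333172143 183.13204360740284
top 270.9636917350334 178.45224857308898
```

View pics/s1.png

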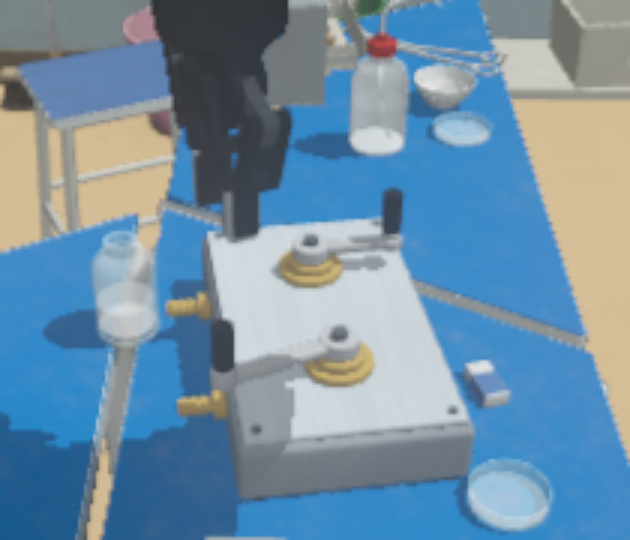

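The side view shows the open fingers over the isolator post, with the tips near (305,180) and the post below at about (304,217)–(304,238). I'm descending onto it.

step_arm(rows=[[0.2,0,2,0,4],[0,0,2,0,4],[0,0,2,0,4],[0,0,2,0,4],[0,0,1.5,0,4],[0,0,1.5,0,4],[0,0,0,0,4],[0,0,0,0,4]])

```text
time_s: 3.2
eef_pos: [0.6071, 0.0508, 0.0888]
tool_rot: [-0.0, 0.973, 0.23, -0.001]
force: [-0.1, -0.3, 1.1]
opening: 0.468
finger_force: 0.0
```

step_arm(rows=[[0,0,0,0,2.4],[0,0,0,0,2.4],[0,0,0,0,2.4],[0,0,0,0,2.4],[0,0,0,0,2.4]])

```text
time_s: 3.62
eef_pos: [0.6084, 0.0512, 0.09]
tool_rot: [0.0, 0.973, 0.23, 0.001]
force: [0.0, 0.1, 0.6]
opening: 0.285
finger_force: 0.0
```

```bash
python3 - <<'E'
from h import *
c=np.load("side0.npy",allow_pickle=True).item()
print(px(c,[.607,.052,.122]),px(c,[.607,.052,.085]))
s=get_state();print(s["eef_pos"],s["opening"],psi())
hub=np.array([.5285,.0115]); d=s["eef_pos"][:2]-hub; print(np.hypot(*d),np.arctan2(d[1],d[0]))
c=capture("side");im=c["color"][150:270,250:380,::-1]; cv2.imwrite("pics/s2.png",cv2.resize(im,None,fx=4,fy=4))
E
```

```text
(np.float64(305.4320432081901), np.float64(216.1726391369589)) (np.float64(305.84006452893624), np.float64(230.54516755008865))
[0.60837362 0.05120375 0.08996038] 0.2850912385342009 0.46472544837465735
0.08919743925517526 0.46131063499138797
```

View pics/s2.png

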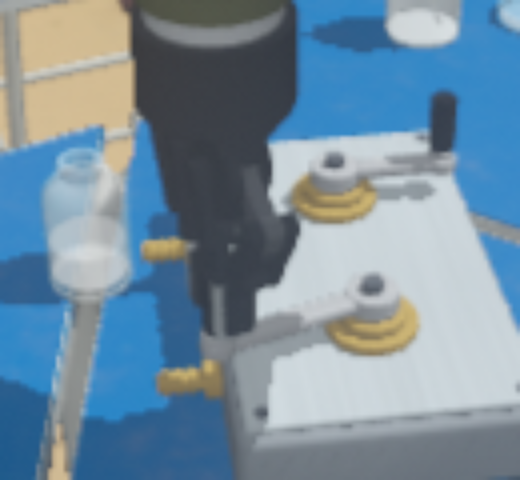

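The post at crop (220,300) is caged between the fingers, and its lever runs to the hub. Now I'm swinging along the 90 mm arc, with counter-clockwise being −y in the tool frame.

step_arm(rows=[[-0.01,-0.45,0,-0.05,2.4],[-0.01,-0.45,0,-0.05,2.4],[-0.01,-0.45,0,-0.05,2.4],[-0.01,-0.45,0,-0.05,2.4],[-0.01,-0.45,0,-0.05,2.4],[-0.01,-0.45,0,-0.05,2.4],[-0.01,-0.45,0,-0.05,2.4],[-0.01,-0.45,0,-0.05,2.4]])

```text
time_s: 4.33
eef_pos: [0.5875, 0.0785, 0.0897]
tool_rot: [0.002, 0.908, 0.42, 0.001]
force: [3.6, -4.0, -2.2]
opening: 0.285
finger_force: 2.4
```

```bash
cat > f.py <<'E'
from h import *
import sys
s=get_state(); hub=np.array([.5285,.0115] if len(sys.argv)<2 else [.548,-.106]); d=s["eef_pos"][:2]-hub
t=np.arctan2(d[1],d[0]); F=s["force"]
print("r %.4f th %.3f psi %.3f box-ang %.3f z %.4f | F rad %.1f tan(ccw) %.1f z %.1f open %.3f"%(np.hypot(*d),t,psi(),t-.163,s["eef_pos"][2],F[0]*np.cos(t)+F[1]*np.sin(t),-F[0]*np.sin(t)+F[1]*np.cos(t),F[2],s["opening"]),s["time_s"])
E
python3 f.py
```

```text
r 0.0893 th 0.849 psi 0.866 box-ang 0.686 z 0.0897 | F rad -0.6 tan(ccw) -5.3 z -2.2 open 0.285 4.3333
```

step_arm(rows=[[-0.01,-0.45,0,-0.05,2.4],[-0.01,-0.45,0,-0.05,2.4],[-0.01,-0.45,0,-0.05,2.4],[-0.01,-0.45,0,-0.05,2.4],[-0.01,-0.45,0,-0.05,2.4],[-0.01,-0.45,0,-0.05,2.4],[-0.01,-0.45,0,-0.05,2.4],[-0.01,-0.45,0,-0.05,2.4]])

```text
time_s: 5.0
eef_pos: [0.5566, 0.0964, 0.0898]
tool_rot: [0.002, 0.806, 0.592, 0.001]
force: [4.4, -2.0, -2.3]
opening: 0.281
finger_force: 2.4
```

step_arm(rows=[[-0.01,-0.45,0,-0.05,2.4],[-0.01,-0.45,0,-0.05,2.4],[0,-0.2,0,-0.022,2.4],[0,-0.2,0,-0.022,2.4]])

```text
time_s: 5.33
eef_pos: [0.5434, 0.0997, 0.0897]
tool_rot: [0.001, 0.762, 0.648, 0.001]
force: [4.0, -1.6, -1.9]
opening: 0.279
finger_force: 2.3
```

```bash
python3 f.py
```

```text
r 0.0895 th 1.403 psi 1.409 box-ang 1.240 z 0.0897 | F rad -0.9 tan(ccw) -4.2 z -1.9 open 0.279 5.3333
```

step_arm(rows=[[0,-0.1,0,-0.011,2.4],[0,-0.1,0,-0.011,2.4],[0,-0.1,0,-0.011,2.4],[0,-0.1,0,-0.011,2.4],[0,-0.1,0,-0.011,2.4],[0,-0.1,0,-0.011,2.4],[0,-0.1,0,-0.011,2.4]])

```text
time_s: 5.92
eef_pos: [0.5353, 0.1009, 0.0895]
tool_rot: [0.0, 0.736, 0.677, 0.0]
force: [4.2, -0.2, -0.1]
opening: 0.278
finger_force: 2.3
```

step_arm(rows=[[0,-0.1,0,-0.011,2.4],[0,-0.1,0,-0.011,2.4],[0,-0.1,0,-0.011,2.4]])

```text
time_s: 6.17
eef_pos: [0.5322, 0.101, 0.0894]
tool_rot: [0.0, 0.725, 0.689, 0.0]
force: [4.4, -0.3, 0.3]
opening: 0.283
finger_force: 2.2
```

```bash
python3 f.py
```

```text
r 0.0896 th 1.529 psi 1.520 box-ang 1.366 z 0.0894 | F rad -0.2 tan(ccw) -4.4 z 0.3 open 0.283 6.1667
```

step_arm(rows=[[0,0.05,0,0,2.4],[0,0,0,0,2.4],[0,0,0,0,2.4]])

```text
time_s: 6.42
eef_pos: [0.5322, 0.1011, 0.0892]
tool_rot: [-0.0, 0.725, 0.689, -0.0]
force: [2.5, -0.1, 2.0]
opening: 0.28
finger_force: 1.2
```

step_arm(rows=[[0,-0.05,0,0,2.4],[0,-0.1,0,-0.011,2.4],[0,-0.1,0,-0.011,2.4]])

```text
time_s: 6.67
eef_pos: [0.5306, 0.1011, 0.0893]
tool_rot: [0.0, 0.717, 0.697, 0.0]
force: [4.2, -0.0, 0.8]
opening: 0.284
finger_force: 2.2
```

```bash
python3 f.py
```

```text
r 0.0896 th 1.547 psi 1.542 box-ang 1.384 z 0.0893 | F rad 0.1 tan(ccw) -4.2 z 0.8 open 0.284 6.6667
```

step_arm(rows=[[0,-0.08,0,-0.009,2.4],[0,-0.08,0,-0.009,2.4],[0,-0.08,0,-0.009,2.4]])

```text
time_s: 6.92
eef_pos: [0.5279, 0.1011, 0.0893]
tool_rot: [0.0, 0.708, 0.706, 0.0]
force: [4.6, -0.6, 1.2]
opening: 0.281
finger_force: 2.2
```

step_arm(rows=[[0,-0.08,0,-0.009,2.4],[0,-0.08,0,-0.009,2.4],[0,-0.08,0,-0.009,2.4]])

```text
time_s: 7.17
eef_pos: [0.5254, 0.1012, 0.0893]
tool_rot: [0.0, 0.698, 0.716, 0.0]
force: [4.9, -1.0, 1.0]
opening: 0.283
finger_force: 2.2
```

step_arm(rows=[[0,-0.08,0,-0.009,2.4],[0,-0.08,0,-0.009,2.4],[0,-0.08,0,-0.009,2.4]])

```text
time_s: 7.42
eef_pos: [0.5229, 0.1011, 0.0893]
tool_rot: [0.0, 0.689, 0.725, 0.0]
force: [4.5, -0.8, 0.7]
opening: 0.284
finger_force: 2.2
```

step_arm(rows=[[0,-0.08,0,-0.009,2.4],[0,-0.08,0,-0.009,2.4],[0,-0.08,0,-0.009,2.4]])

```text
time_s: 7.67
eef_pos: [0.5205, 0.101, 0.0893]
tool_rot: [0.0, 0.679, 0.734, 0.0]
force: [4.6, -0.6, 0.7]
opening: 0.28
finger_force: 2.2
```

step_arm(rows=[[0,-0.08,0,-0.009,2.4],[0,-0.08,0,-0.009,2.4],[0,-0.08,0,-0.009,2.4]])

```text
time_s: 7.92
eef_pos: [0.5181, 0.1008, 0.0893]
tool_rot: [0.0, 0.669, 0.744, -0.0]
force: [4.2, -0.4, 1.6]
opening: 0.28
finger_force: 2.2
```

step_arm(rows=[[0,-0.08,0,-0.009,2.4],[0,-0.08,0,-0.009,2.4],[0,-0.08,0,-0.009,2.4]])

```text
time_s: 8.17
eef_pos: [0.5158, 0.1005, 0.0892]
tool_rot: [0.0, 0.659, 0.753, -0.0]
force: [5.4, -0.1, 0.8]
opening: 0.285
finger_force: 2.2
```

step_arm(rows=[[0,-0.08,0,-0.009,2.4],[0,-0.08,0,-0.009,2.4],[0,-0.08,0,-0.009,2.4]])

```text
time_s: 8.42
eef_pos: [0.5134, 0.1001, 0.0893]
tool_rot: [0.0, 0.648, 0.761, 0.0]
force: [4.4, -0.8, 0.9]
opening: 0.278
finger_force: 2.2
```

step_arm(rows=[[0,-0.08,0,-0.009,2.4],[0,-0.08,0,-0.009,2.4],[0,-0.08,0,-0.009,2.4]])

```text
time_s: 8.67
eef_pos: [0.511, 0.0998, 0.0893]
tool_rot: [0.0, 0.638, 0.77, -0.0]
force: [4.3, -0.0, 1.3]
opening: 0.285
finger_force: 2.2
```

```bash
python3 f.py
```

```text
r 0.0900 th 1.767 psi 1.758 box-ang 1.604 z 0.0893 | F rad -0.8 tan(ccw) -4.2 z 1.3 open 0.285 8.6667
```

step_arm(rows=[[0,-0.08,0,-0.009,2.4],[0,-0.08,0,-0.009,2.4],[0,-0.08,0,-0.009,2.4]])

```text
time_s: 8.92
eef_pos: [0.5087, 0.0993, 0.0893]
tool_rot: [0.0, 0.628, 0.779, 0.0]
force: [4.5, -0.2, 1.1]
opening: 0.276
finger_force: 2.2
```

step_arm(rows=[[0,-0.08,0,-0.009,2.4],[0,-0.08,0,-0.009,2.4],[0,-0.08,0,-0.009,2.4]])

```text
time_s: 9.17
eef_pos: [0.5063, 0.0988, 0.0893]
tool_rot: [-0.0, 0.617, 0.787, -0.0]
force: [4.1, 0.9, 0.9]
opening: 0.283
finger_force: 2.2
```

step_arm(rows=[[0,-0.08,0,-0.009,2.4],[0,-0.08,0,-0.009,2.4],[0,-0.08,0,-0.009,2.4]])

```text
time_s: 9.42
eef_pos: [0.504, 0.0982, 0.0893]
tool_rot: [0.0, 0.606, 0.795, -0.0]
force: [4.7, 0.0, 0.5]
opening: 0.277
finger_force: 2.2
```

step_arm(rows=[[0,-0.08,0,-0.009,2.4],[0,-0.08,0,-0.009,2.4],[0,-0.08,0,-0.009,2.4]])

```text
time_s: 9.67
eef_pos: [0.5017, 0.0975, 0.0893]
tool_rot: [-0.0, 0.596, 0.803, -0.0]
force: [4.3, 0.6, 1.6]
opening: 0.283
finger_force: 2.2
```

step_arm(rows=[[0,-0.08,0,-0.009,2.4],[0,-0.08,0,-0.009,2.4],[0,-0.08,0,-0.009,2.4]])

```text
time_s: 9.92
eef_pos: [0.4994, 0.0968, 0.0893]
tool_rot: [0.0, 0.585, 0.811, 0.0]
force: [4.5, 1.5, 1.4]
opening: 0.281
finger_force: 2.2
```

step_arm(rows=[[0,-0.08,0,-0.009,2.4],[0,-0.08,0,-0.009,2.4],[0,-0.08,0,-0.009,2.4]])

```text
time_s: 10.17
eef_pos: [0.4971, 0.096, 0.0893]
tool_rot: [0.0, 0.574, 0.819, -0.0]
force: [4.8, 0.3, 1.5]
opening: 0.283
finger_force: 2.2
```

```bash
python3 f.py
```

```text
r 0.0902 th 1.926 psi 1.920 box-ang 1.763 z 0.0893 | F rad -1.4 tan(ccw) -4.6 z 1.5 open 0.283 10.1667
```

step_arm(rows=[[0,-0.08,0,-0.009,2.4],[0,-0.08,0,-0.009,2.4],[0,-0.08,0,-0.009,2.4]])

```text
time_s: 10.42
eef_pos: [0.4949, 0.0951, 0.0893]
tool_rot: [0.0, 0.563, 0.827, -0.0]
force: [3.7, 0.7, 0.4]
opening: 0.283
finger_force: 2.2
```

step_arm(rows=[[0,-0.08,0,-0.009,2.4],[0,-0.08,0,-0.009,2.4],[0,-0.08,0,-0.009,2.4]])

```text
time_s: 10.67
eef_pos: [0.4927, 0.0943, 0.0893]
tool_rot: [0.0, 0.551, 0.834, -0.0]
force: [4.7, 1.3, 0.6]
opening: 0.282
finger_force: 2.2
```

step_arm(rows=[[0,-0.08,0,-0.009,2.4],[0,-0.08,0,-0.009,2.4],[0,-0.08,0,-0.009,2.4]])

```text
time_s: 10.92
eef_pos: [0.4905, 0.0933, 0.0893]
tool_rot: [0.0, 0.54, 0.842, 0.0]
force: [5.2, 2.1, 0.7]
opening: 0.279
finger_force: 2.5
```

step_arm(rows=[[0,-0.08,0,-0.009,2.4],[0,-0.08,0,-0.009,2.4]])

```text
time_s: 11.08
eef_pos: [0.4899, 0.0929, 0.0895]
tool_rot: [0.001, 0.532, 0.847, 0.001]
force: [7.0, 3.1, -0.6]
opening: 0.282
finger_force: 3.9
```

```bash
python3 f.py
```

```text
r 0.0901 th 2.014 psi 2.019 box-ang 1.851 z 0.0895 | F rad -0.2 tan(ccw) -7.6 z -0.6 open 0.282 11.0833
```

The resistance is rising, so this is the stop. I'll give it one more gentle nudge.

step_arm(rows=[[0,-0.08,0,0,2.4],[0,0,0,0,2.4],[0,0,0,0,2.4]])

```text
time_s: 11.33
eef_pos: [0.4897, 0.0928, 0.0896]
tool_rot: [0.001, 0.533, 0.846, 0.001]
force: [8.1, 2.9, -0.9]
opening: 0.285
finger_force: 4.0
```

```bash
python3 f.py
```

```text
r 0.0901 th 2.017 psi 2.018 box-ang 1.854 z 0.0896 | F rad -0.9 tan(ccw) -8.6 z -0.9 open 0.285 11.3333
```

step_arm(rows=[[0,0.2,0,0,2.4],[0,0.2,0,0,4],[0,0,0,0,4],[0,0,0,0,4],[0,0,0,0,4]])

```text
time_s: 11.75
eef_pos: [0.4907, 0.0939, 0.0887]
tool_rot: [-0.001, 0.533, 0.846, -0.001]
force: [0.7, 0.1, -0.1]
opening: 0.471
finger_force: 0.0
```

step_arm(rows=[[0,0,-1,0,4],[0,0,-2,0,4],[0,0,-2,0,4],[0,0,-2,0,4],[0,0,-2,0,4],[0,0,-1,0,4]])

```text
time_s: 12.25
eef_pos: [0.4928, 0.094, 0.1924]
tool_rot: [0.001, 0.533, 0.846, 0.001]
force: [-0.0, -0.3, 0.1]
opening: 0.47
finger_force: 0.0
```

step_arm(rows=[[0,0,0,0.12,4],[0,0,0,0.12,4],[0,0,0,0.12,4],[0,0,0,0.12,4],[0,0,0,0.12,4],[0,0,0,0.12,4],[0,0,0,0.12,4],[0,0,0,0.12,4]])

```text
time_s: 12.92
eef_pos: [0.4916, 0.0939, 0.1893]
tool_rot: [-0.0, 0.865, 0.502, -0.0]
force: [0.6, 0.2, -0.7]
opening: 0.47
finger_force: 0.0
```

step_arm(rows=[[0,0,0,0.12,4],[0,0,0,0.12,4],[0,0,0,0.12,4],[0,0,0,0.12,4],[0,0,0,0.12,4],[0,0,0,0.12,4],[0,0,0,0.12,4],[0,0,0,0,4]])

```text
time_s: 13.58
eef_pos: [0.4916, 0.094, 0.1892]
tool_rot: [0.0, 0.994, 0.107, -0.0]
force: [-0.3, 0.6, 0.5]
opening: 0.47
finger_force: 0.0
```

```bash
python3 - <<'E'
from m import *
to([.4848,-.118,.19],.2); print(get_state()["eef_pos"])
c=capture("side");sr=c["color"].max(2)<50
cv2.imwrite("pics/s3.png",cv2.resize(c["color"][100:300,240:440,::-1],None,fx=2.8,fy=2.8))
print(px(c,[.493,.0945,.122]))
E
```

```text
shift [-5.18 20.57 -0.08] turn 0.015 psi 0.215 F [-0.3  0.6  0.5]
[0.49157783 0.0939698  0.18922745]
(np.float64(364.57776572249145), np.float64(230.82206997483289))
```

View pics/s3.png

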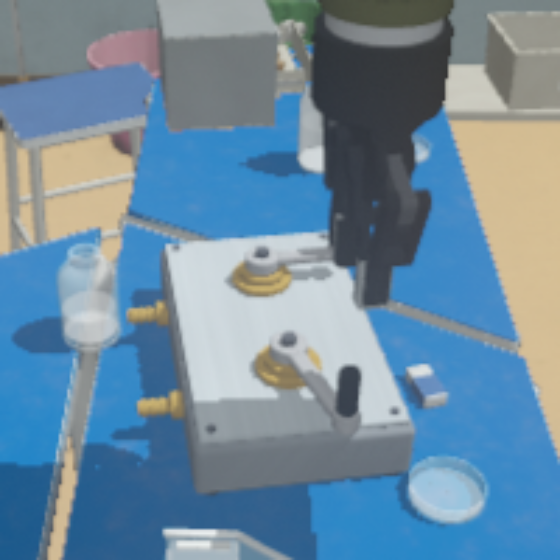

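The isolator post now stands at the left, with its top near pixel (364.6,232), as predicted. Next is the move over the selector post.

step_arm(rows=[[-0.65,2.57,0,0,4],[-0.65,2.57,0,0,4],[-0.65,2.57,0,0,4],[-0.65,2.57,0,0,4],[-0.65,2.57,0,0,4],[-0.65,2.57,0,0,4],[-0.65,2.57,0,0,4],[-0.65,2.57,0,0,4]])

```text
time_s: 14.3
eef_pos: [0.4852, -0.1192, 0.1894]
tool_rot: [0.0, 0.994, 0.111, -0.0]
force: [-0.2, -0.0, 0.5]
opening: 0.47
finger_force: 0.0
```

step_arm(rows=[[0,0,0,0,4],[0,0,0,0,4]])

```text
time_s: 14.47
eef_pos: [0.4854, -0.1191, 0.1892]
tool_rot: [-0.0, 0.994, 0.109, -0.0]
force: [0.5, -0.4, 0.7]
opening: 0.466
finger_force: 0.0
```

```bash
python3 - <<'E'
from m import *
to([.4848,-.118,.089],.2)
E
```

```text
shift [-0.03 -0.12 10.02] turn 0.018 psi 0.218 F [ 0.5 -0.4  0.7]
```

step_arm(rows=[[0,-0.1,2,0,4],[0,0,2,0,4],[0,0,2,0,4],[0,0,2,0,4],[0,0,1,0,4],[0,0,1,0,4],[0,0,0,0,4]])

```text
time_s: 15.05
eef_pos: [0.4843, -0.1159, 0.0877]
tool_rot: [-0.001, 0.994, 0.11, -0.001]
force: [-0.4, 0.5, -0.6]
opening: 0.461
finger_force: 0.0
```

step_arm(rows=[[0,0,0,0,2.4],[0,0,0,0,2.4],[0,0,0,0,2.4],[0,0,0,0,2.4],[0,0,0,0,2.4]])

```text
time_s: 15.47
eef_pos: [0.4859, -0.1172, 0.09]
tool_rot: [0.0, 0.994, 0.109, 0.001]
force: [-0.1, 0.1, -0.6]
opening: 0.28
finger_force: 0.0
```

step_arm(rows=[[0,0.15,0,-0.02,2.4],[0,0.15,0,-0.02,2.4],[0,0.15,0,-0.02,2.4],[0,0.1,0,-0.02,2.4]])

```text
time_s: 15.8
eef_pos: [0.4867, -0.1219, 0.0894]
tool_rot: [-0.001, 0.989, 0.149, 0.0]
force: [-1.1, 3.4, 2.0]
opening: 0.277
finger_force: 1.6
```

```bash
python3 f.py s
```

```text
r 0.0633 th -2.887 psi 0.300 box-ang -3.050 z 0.0894 | F rad 0.2 tan(ccw) -3.6 z 2.0 open 0.277 15.8
```

step_arm(rows=[[0,0.1,0,0,2.4],[0,0.1,0,-0.015,2.4],[0,0.1,0,-0.015,2.4]])

```text
time_s: 16.05
eef_pos: [0.4874, -0.125, 0.0893]
tool_rot: [-0.0, 0.986, 0.164, -0.0]
force: [-0.6, 2.5, 1.8]
opening: 0.279
finger_force: 1.6
```

```bash
python3 f.py s
```

```text
r 0.0635 th -2.838 psi 0.329 box-ang -3.001 z 0.0893 | F rad -0.2 tan(ccw) -2.5 z 1.8 open 0.279 16.05
```

step_arm(rows=[[0,0.1,0,-0.015,2.4],[0,0.1,0,-0.015,2.4],[0,0.1,0,-0.015,2.4]])

```text
time_s: 16.3
eef_pos: [0.4885, -0.128, 0.0892]
tool_rot: [-0.0, 0.983, 0.186, -0.0]
force: [-2.0, 3.3, 2.6]
opening: 0.279
finger_force: 1.6
```

```bash
python3 f.py s
```

```text
r 0.0635 th -2.787 psi 0.374 box-ang -2.950 z 0.0892 | F rad 0.7 tan(ccw) -3.8 z 2.6 open 0.279 16.3
```

step_arm(rows=[[0,0.1,0,-0.015,2.4],[0,0.1,0,-0.015,2.4],[0,0.1,0,-0.015,2.4]])

```text
time_s: 16.55
eef_pos: [0.4897, -0.1309, 0.0893]
tool_rot: [0.0, 0.978, 0.208, -0.0]
force: [-2.0, 2.5, 2.9]
opening: 0.281
finger_force: 1.7
```

```bash
python3 f.py s
```

```text
r 0.0634 th -2.738 psi 0.419 box-ang -2.901 z 0.0893 | F rad 0.8 tan(ccw) -3.1 z 2.9 open 0.281 16.55
```

step_arm(rows=[[0.01,0.32,0,-0.05,2.4],[0.01,0.32,0,-0.05,2.4],[0.01,0.32,0,-0.05,2.4],[0.01,0.32,0,-0.05,2.4],[0.01,0.32,0,-0.05,2.4],[0.01,0.32,0,-0.05,2.4],[0.01,0.32,0,-0.05,2.4],[0.01,0.32,0,-0.05,2.4]])

```text
time_s: 17.22
eef_pos: [0.5043, -0.1516, 0.0892]
tool_rot: [-0.0, 0.917, 0.399, -0.0]
force: [-2.1, 3.2, 2.5]
opening: 0.28
finger_force: 1.7
```

```bash
python3 f.py s
```

```text
r 0.0632 th -2.334 psi 0.821 box-ang -2.497 z 0.0892 | F rad -0.9 tan(ccw) -3.7 z 2.5 open 0.280 17.2167
```

step_arm(rows=[[0,0.32,0,-0.05,2.4],[0,0.32,0,-0.05,2.4],[0,0.32,0,-0.05,2.4],[0,0.32,0,-0.05,2.4],[0,0.32,0,-0.05,2.4],[0,0.32,0,-0.05,2.4],[0,0.32,0,-0.05,2.4],[0,0.32,0,-0.05,2.4]])

```text
time_s: 17.88
eef_pos: [0.5254, -0.1657, 0.0891]
tool_rot: [-0.0, 0.819, 0.573, -0.001]
force: [-3.7, 1.4, 3.2]
opening: 0.282
finger_force: 1.7
```

step_arm(rows=[[0.01,0.32,0,-0.05,2.4],[0.01,0.32,0,-0.05,2.4],[0.01,0.32,0,-0.05,2.4],[0.01,0.32,0,-0.05,2.4],[0.01,0.32,0,-0.05,2.4],[0,0,0,0,2.4]])

```text
time_s: 18.38
eef_pos: [0.5415, -0.1698, 0.0891]
tool_rot: [0.0, 0.742, 0.67, -0.001]
force: [-1.9, -0.9, 1.2]
opening: 0.283
finger_force: 0.9
```

```bash
python3 f.py s
```

```text
r 0.0641 th -1.672 psi 1.469 box-ang -1.835 z 0.0891 | F rad 1.1 tan(ccw) -1.8 z 1.2 open 0.283 18.3833
```

step_arm(rows=[[0,0.2,0,-0.03,2.4],[0,0.2,0,-0.03,2.4],[0,0.2,0,-0.03,2.4],[0,0.2,0,-0.03,2.4],[0,0.2,0,-0.03,2.4],[0,0.2,0,-0.03,2.4],[0,0.2,0,-0.03,2.4]])

```text
time_s: 18.97
eef_pos: [0.5548, -0.1699, 0.089]
tool_rot: [0.0, 0.668, 0.744, -0.001]
force: [-2.9, -0.8, 1.8]
opening: 0.28
finger_force: 1.8
```

```bash
python3 f.py s
```

```text
r 0.0643 th -1.464 psi 1.677 box-ang -1.627 z 0.0890 | F rad 0.5 tan(ccw) -2.9 z 1.8 open 0.280 18.9667
```

step_arm(rows=[[0,0.08,0,-0.012,2.4],[0,0.08,0,-0.012,2.4],[0,0.08,0,-0.012,2.4]])

```text
time_s: 19.22
eef_pos: [0.5575, -0.1691, 0.0891]
tool_rot: [-0.0, 0.655, 0.756, -0.0]
force: [-2.6, -1.2, 1.6]
opening: 0.283
finger_force: 1.7
```

step_arm(rows=[[0,0.08,0,-0.012,2.4],[0,0.08,0,-0.012,2.4],[0,0.08,0,-0.012,2.4]])

```text
time_s: 19.47
eef_pos: [0.5601, -0.1684, 0.0891]
tool_rot: [-0.0, 0.641, 0.768, -0.0]
force: [-3.3, -1.4, 0.9]
opening: 0.282
finger_force: 1.7
```

step_arm(rows=[[0,0.08,0,-0.012,2.4],[0,0.08,0,-0.012,2.4],[0,0.08,0,-0.012,2.4]])

```text
time_s: 19.72
eef_pos: [0.5626, -0.1679, 0.0892]
tool_rot: [-0.0, 0.627, 0.779, -0.0]
force: [-3.8, -2.1, -0.4]
opening: 0.282
finger_force: 1.7
```

```bash
python3 f.py s
```

```text
r 0.0636 th -1.339 psi 1.787 box-ang -1.502 z 0.0892 | F rad 1.2 tan(ccw) -4.1 z -0.4 open 0.282 19.7167
```

Not at the stop yet. I'll keep going in small steps.

step_arm(rows=[[0,0.08,0,-0.012,2.4],[0,0.08,0,-0.012,2.4]])

```text
time_s: 19.88
eef_pos: [0.5642, -0.1675, 0.0892]
tool_rot: [-0.0, 0.617, 0.787, -0.0]
force: [-2.7, -1.4, -1.4]
opening: 0.279
finger_force: 1.7
```

step_arm(rows=[[0,0.08,0,-0.012,2.4],[0,0.08,0,-0.012,2.4]])

```text
time_s: 20.05
eef_pos: [0.5654, -0.1672, 0.0891]
tool_rot: [-0.0, 0.608, 0.794, -0.0]
force: [-4.5, -1.5, 0.6]
opening: 0.284
finger_force: 2.8
```

step_arm(rows=[[0,0.08,0,0,2.4],[0,0.04,0,0,2.4],[0,0,0,0,2.4]])

```text
time_s: 20.3
eef_pos: [0.5657, -0.1671, 0.0891]
tool_rot: [-0.001, 0.608, 0.794, -0.001]
force: [-6.0, -2.3, 1.8]
opening: 0.281
finger_force: 3.6
```

```bash
python3 f.py s
```

```text
r 0.0636 th -1.289 psi 1.834 box-ang -1.452 z 0.0891 | F rad 0.5 tan(ccw) -6.4 z 1.8 open 0.281 20.3
```

The selector is at its stop: the force has doubled and the TCP has stopped advancing. I'm backing off, opening and rising.

step_arm(rows=[[0,-0.2,0,0,2.4],[0,-0.2,0,0,4],[0,0,0,0,4],[0,0,0,0,4],[0,0,0,0,4]])

```text
time_s: 20.72
eef_pos: [0.5637, -0.1679, 0.0896]
tool_rot: [0.001, 0.608, 0.794, 0.0]
force: [-0.4, 0.1, -0.9]
opening: 0.47
finger_force: 0.0
```

step_arm(rows=[[0,0,-1,0,4],[0,0,-2,0,4],[0,0,-2,0,4],[0,0,-2,0,4],[0,0,-2,0,4],[0,0,-2,0,4],[0,0,-2,0,4],[0,0,0,0,4]])

```text
time_s: 21.38
eef_pos: [0.5652, -0.1687, 0.2248]
tool_rot: [0.004, 0.608, 0.794, 0.001]
force: [1.3, 0.1, 0.8]
opening: 0.466
finger_force: 0.0
```

step_arm(rows=[[-3,1,0,0,4],[-3,1,0,0,4],[-3,1,0,0,4],[-3,1,0,0,4],[-3,1,0,0,4],[-3,1,0,0,4],[0,0,0,0,4],[0,0,0,0,4]])

```text
time_s: 22.05
eef_pos: [0.6679, -0.3276, 0.2165]
tool_rot: [-0.001, 0.609, 0.793, -0.0]
force: [0.2, 0.0, -1.0]
opening: 0.47
finger_force: 0.0
```

```bash
python3 - <<'E'
from m import *
print(get_state()["eef_pos"])
c=capture("top");cv2.imwrite("pics/t2.png",cv2.resize(c["color"][120:310,220:440,::-1],None,fx=3,fy=3))
H,S,V,roi=frame(c)
for s,ce in comps(roi&(V<50),8):
    p=onz(c,*ce,.12); d=p[:2]-[.5384,-.0468]; a=.163
    print(s,ce,p.round(4),"box",np.round([d[0]*np.cos(a)+d[1]*np.sin(a),-d[0]*np.sin(a)+d[1]*np.cos(a)],4))
E
```

```text
[ 0.66788989 -0.3275575   0.21654015]
[388, 203, 7, 7, 29] [390.7 206.1] [ 0.5583 -0.167   0.12  ] box [ 1.000e-04 -1.218e-01]
[251, 242, 8, 7, 45] [254.8 245.2] [0.4916 0.0922 0.12  ] box [-0.0236  0.1447]
```

View pics/t2.png

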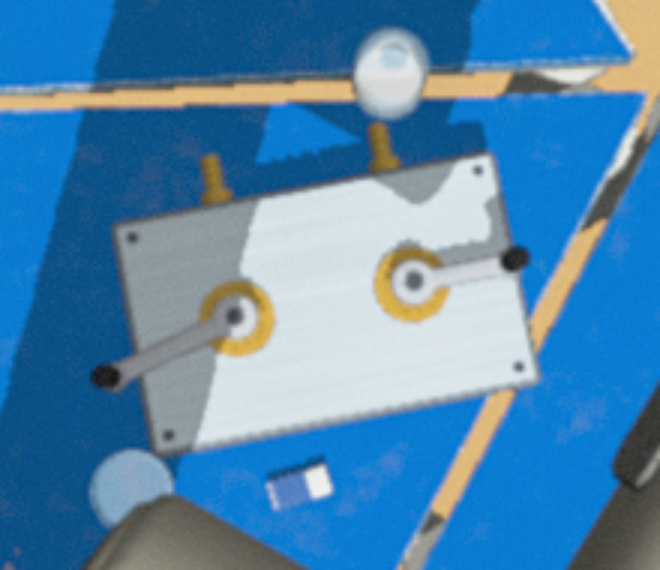

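The picture shows the selector post at crop (515,258), which is box (0.000, −0.122) and therefore about 1.57 rad. The isolator post is at crop (106,376), box y about 0.145 to 0.147. The bottle, dish and eraser look unmoved, so I'm handing in.

```bash
python3 -c "
from plant import manip
print(manip.hand_in())"
```

```text
the job is handed in; nothing more can be done
None
```

I swung the isolator and then the selector to their stops, never reading more than about 9 N at either post, released both and handed the job in; the hand-in returned no verdict, and the isolator's left-side margin is thin (post at about 145–147 mm against the 143 mm needed).

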